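# Set out two rollers on a leather bench board

## Task

Set out the two metal rollers on the green leather board, ready for a long workpiece to be laid across them: with a fingertip, push each lying roller sideways on its upper half so that it rolls over the leather and comes to rest on the yellow line in its own half of the board, centred over the line and parallel to it. Either roller may go first. Only roll them - do not grip, lift, carry or drag them - keep them on the board, and leave everything else where it stands.

Things in the scene. Friction and masses are not known exactly. Their poses are not given: they have to be found in the camera images.
- board: low wooden board faced with dark green leather, 150 by 400 mm, 18 mm thick, fixed to the table. Origin: centre of its underside, on the table; x along its short side, y along its long side, z up. Its top is 18 mm above the table. The rollers lie along its x and roll along its y, one in each half (y above 0, y below 0)
- brass_roller: brass-yellow roller, lying, round, 32 mm diameter, 100 mm long, about 0.6 kg, a thin dark line scribed along its top. Origin: its centre, 16 mm above the board's top, 34 mm above the table; x is its axis, y and z turn as it rolls. It rolls without sliding, but the leather brakes it: let go after a slow push it stops within a few mm. Polished (friction about 0.3): a finger pushing its back slides on it as it rolls
- steel_roller: silver-grey roller, lying, round, 32 mm diameter, 100 mm long, about 0.6 kg, a thin dark line scribed along its top. Origin: its centre, 16 mm above the board's top, 34 mm above the table; x is its axis, y and z turn as it rolls. It rolls without sliding, but the leather brakes it: let go after a slow push it stops within a few mm. Polished (friction about 0.3): a finger pushing its back slides on it as it rolls
- line_a: yellow painted line in the leather (no height), 8 mm wide, 140 mm long, parallel to board x and to the rollers within 2 degrees. One line in each half of the board, on either side of that half's roller, 65 to 115 mm from it. Origin: the middle of the line; x runs along the line, y across it
- line_b: yellow painted line in the leather (no height), 8 mm wide, 140 mm long, parallel to board x and to the rollers within 2 degrees. One line in each half of the board, on either side of that half's roller, 65 to 115 mm from it. Origin: the middle of the line; x runs along the line, y across it
- weight: bystander: steel weight, 40 mm in diameter, 50 mm high, with a neck and knob, standing on the table just beyond the far long edge of the board. Origin: centre of its underside
- dowel: bystander: pale wooden dowel, 26 mm in diameter, 65 mm high, standing on the table just beyond the far long edge of the board. Origin: centre of its underside
- hammer: bystander: hammer, 240 mm long, lying on the table to the right of the board. Origin: under its middle
- bottle: bystander: white plastic bottle, 60 mm in diameter, 170 mm high, standing to the right and farther back. Origin: centre of its underside
- tin: bystander: open steel cup, 72 mm in diameter, 75 mm high, standing to the left. Origin: centre of its underside
- red_box: bystander: plain red box, 70 by 100 mm, 60 mm high, to the left. Origin: centre of its underside
- brush: bystander: hand brush lying on the table near the robot, to the right. Origin: under its middle
Things that resemble listed ones, but are neither listed nor needed, are in the scene too. What is meant by the steel_roller is not pink or purple, and is the larger of those in its own colour.

How it is judged:
At the end, for the whole second after the job is handed in: Each roller lies at rest on the board on a yellow line of its own: its centre within 10 mm of the line sideways and within 35 mm of the line's middle lengthways, its axis parallel to the line within 0.14 rad (8 degrees) (linear speed of each of brass_roller, steel_roller below 0.01 m/s and angular speed of each of brass_roller, steel_roller below 0.5 rad/s and height (world z) of brass_roller between 0.029 and 0.038 m and height (world z) of steel_roller between 0.029 and 0.038 m and ((y of brass_roller in the frame of line_a between -0.01 and 0.01 m and x of brass_roller in the frame of line_a between -0.035 and 0.035 m and angle between the x axis of brass_roller and the x axis of line_a, either way round below 0.14 rad and y of steel_roller in the frame of line_b between -0.01 and 0.01 m and x of steel_roller in the frame of line_b between -0.035 and 0.035 m and angle between the x axis of steel_roller and the x axis of line_b, either way round below 0.14 rad) or (y of brass_roller in the frame of line_b between -0.01 and 0.01 m and x of brass_roller in the frame of line_b between -0.035 and 0.035 m and angle between the x axis of brass_roller and the x axis of line_b, either way round below 0.14 rad and y of steel_roller in the frame of line_a between -0.01 and 0.01 m and x of steel_roller in the frame of line_a between -0.035 and 0.035 m and angle between the x axis of steel_roller and the x axis of line_a, either way round below 0.14 rad))); the robot touches nothing.
It fails at once if a roller is lifted or stood up (its centre more than 10 mm above its rolling height), or falls off the board (height (world z) of any of brass_roller, steel_roller above 0.044 m or height (world z) of any of brass_roller, steel_roller below 0.024 m).
It fails at once if a roller is pushed low down or gripped: the fingers press on it while the fingertips are well below its middle (grasp point under 44 mm above the table, tips under about 25 mm) (height (world z) of the grasp point below 0.044 m and (contact force between the fingers and brass_roller above 0.3 N or contact force between the fingers and steel_roller above 0.3 N)).
It fails at once if a roller is dragged instead of rolled: 30 to 50 mm from its start it has hardly turned about its axis ((distance of brass_roller from where it was at the start of the episode between 0.03 and 0.05 m and angle between brass_roller's own z axis and vertical below 0.6 rad) or (distance of steel_roller from where it was at the start of the episode between 0.03 and 0.05 m and angle between steel_roller's own z axis and vertical below 0.6 rad)).
It fails at once if a bystander is pushed more than 20 mm from its place (distance of any of weight, dowel, hammer, bottle, tin, red_box, brush from where it was at the start of the episode above 0.02 m).
It fails at once if an upright bystander is knocked over (angle between any of weight, dowel, bottle, tin, red_box's own z axis and vertical above 0.5 rad).
It also fails if it takes over 54 s, if anything falls off the work surface, if the arm or the gripper's body presses on something with over 40 N, if the wrist force passes 120 N, or if a joint passes its speed limit or range.

## Robot

A 6-joint arm with a two-finger parallel gripper is mounted at the origin on the work surface. World frame = base frame: x ahead of the robot, y to its left, z up, the work surface at z = 0. Lengths are in m, angles in rad, forces in N, time in s.
With the tool pointing down it reaches from about 0.35 to 0.8 m from the base axis. Payload 7.3 kg.
Tool frame: the origin (TCP) lies between the finger pads; the fingertips stand 25 mm ahead of it and the grasp point (between the pads) lies 6 mm ahead of it (r.tip_extent is the distance from the TCP to the fingertips, in m); z points along the fingers, y is the direction in which the jaws open and shut (so a half turn about z gives the same grasp; the last joint's range is limited). The gripper opens to 85 mm and grips with 20 to 120 N. Pads are 22 mm wide; open, the fingers measure 114 mm over their backs; the gripper's body (76 mm by 85 mm) begins 54 mm behind the grasp point. The pads swing forward as they close: fully open they stand 13 mm farther back than shut.
Start: joints at [-1.376, 0.342, 1.524, -0, 1.275, -0.146], TCP at [0.175, -0.495, 0.256] pointing down, gripper open.
Joint ranges: [-2.53, 2.53], [-0.77, 2.02], [0.04, 2.7], [-1, 4.14], [0.28, 2.66], [-3.11, 3.11]. Speed limits (rad/s): [2.57, 2.57, 3.14, 3.14, 3.14, 3.14].

## Interface

Orientations are given as a unit quaternion [x, y, z, w].
In Python, from workcell import r, command_gripper, optics gives the robot as it stands. The module is installed in compiled form; this text tells all that it offers. Calls block until the motion is done:
- r.reach(position, orientation): joint-space move of the TCP to a pose.
- r.move_straight(position, orientation=None, speed=0.15, max_force=None): straight line of the TCP; orientation=None keeps the orientation; speed is the mean speed in m/s. With max_force (N) it stops when the force on the tool has changed by that much, and returns True; else False.
- r.movej(angles): joint-space move.
- command_gripper(opening, force=None): finger opening in m; force is the grip in N (None keeps the last); returns when the fingers have stopped.
- r.hold(seconds).
- r.solve_ik(position, orientation): joint angles nearest the present ones, or None.
- r.read_state(): the state.
- optics.get_image(name): name is "scene" or "top" or "wrist"; returns (picture, depth): 420x560x3 uint8, red, green, blue; 420x560 float32, m along the optical axis (not along the pixel's ray), 0 where there is no reading.
- optics.camera_model(name): a dict with "K" (3x3 intrinsics, pixels), "R" (3x3) and "t" (3): a world point X has camera coordinates R X + t; the wrist camera has in their place "tool_from_camera" (4x4, takes a point from camera to tool coordinates, whose origin is the TCP and whose axes are the flange's). Camera axes: x right, y down, z forward; pixel columns grow to the right and rows downward; lengths in m; the calibration is good to about 2 mm. A picture is of the moment at which its call begins: read the wrist's pose just before it. camera_model takes no time and is no camera call.
A pose or a line that the arm cannot do raises r.PlanningError and nothing moves.
- r.finish_job(): hands the job in, once; it reports no verdict.
The state is a dict: "time_s": time; "joint_positions": joint angles; "dq": joint speeds; "tau": joint torques, N m; "eef_pos": TCP position; "eef_rot": TCP orientation; "contact_force": force on the tool from outside, world axes, zero at the start; "torque": the same for the moment, N m; "grip_width": finger opening in m.
Only numpy, scipy, OpenCV 4.12 (cv2) and the standard library are available. Lean on these libraries where they do the work, as an engineer would, in place of code of your own. Each camera call takes 0.05 s, during which the arm holds its last target. There are 200 camera calls.

## Working session

There is one attempt and no reset: what is moved stays moved. The work goes in short steps, each a Python script; the robot and the scene stay as the last script left them, time stands still between calls to the robot, and variables do not carry over. Pictures are saved under pics/ and viewed, about 8 in all and at most 12, crops included, and the job is handed in when it is done.

```bash
mkdir -p pics; python3 - <<'E'
from workcell import r, optics
import cv2,numpy as np
for n in("scene","top"):
    p,d=optics.get_image(n); m=optics.camera_model(n)
    np.savez(f"{n}.npz",p=p,d=d,**{k:np.array(m[k]) for k in"KRt"})
    cv2.imwrite(f"pics/{n}.png",p[:,:,::-1])
    print(n,np.round(m["R"],3).tolist(),m["t"],m["K"][0])
s=r.read_state();print(s["time_s"],s["eef_pos"],s["eef_rot"],r.tip_extent)
E
```

```text
scene [[-0.72, 0.694, 0.009], [0.38, 0.406, -0.831], [-0.58, -0.595, -0.556]] [ 0.38216535 -0.14174968  1.47291184] [482.0386239    0.         281.06055709]
top [[-0.003, -1.0, -0.009], [-0.995, 0.003, -0.096], [0.096, 0.009, -0.995]] [0.00748031 0.54037502 1.09192686] [404.95107565   0.         281.87597605]
0.1 [ 0.17545458 -0.49449833  0.25570425] [ 9.85515220e-01  1.69585695e-01  1.13913780e-05 -6.65202927e-04] 0.025
```

View pics/top.png

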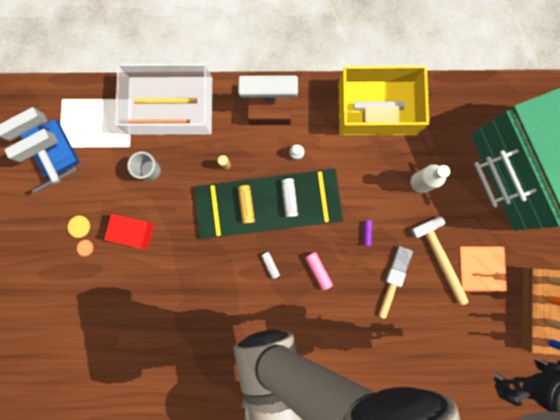

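View pics/scene.png

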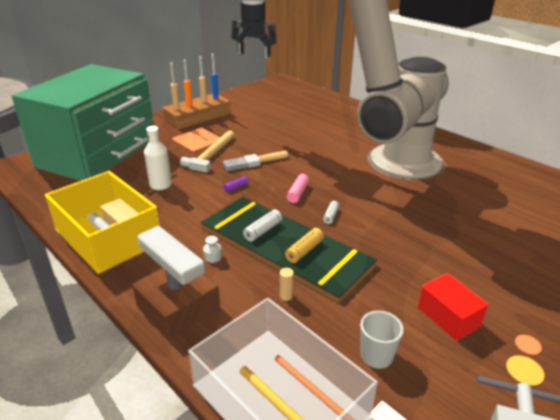

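Top view: the board spans roughly (193..342, 170..238), with yellow lines at about (215,210) and (324,196). Brass candidate: (246,204) on the board. Grey candidates: (290,198) on the board, larger, and a small one at (270,265) off the board. The pink (319,271) and purple (367,232) ones are excluded. The larger grey roller on the board fits steel_roller. I'll confirm that in a crop and measure.

```bash
cat > h.py <<'E'
import numpy as np,cv2
def proj(uv,z,K,R,t):
    "pixels -> world points on plane z"
    uv=np.atleast_2d(np.float64(uv)); d=np.c_[uv,np.ones(len(uv))]@np.linalg.inv(K).T@R
    C=-R.T@t; return C+d*((z-C[2])/d[:,2])[:,None]
E
python3 - <<'E'
from h import *
f=np.load("top.npz");K,R,t,p,d=[f[k] for k in("K","R","t","p","d")]
x0,y0,w,h=185,160,165,125
cv2.imwrite("pics/crop.png",cv2.resize(p[y0:y0+h,x0:x0+w,::-1],None,fx=4.8,fy=4.8,interpolation=cv2.INTER_CUBIC))
hsv=cv2.cvtColor(p,cv2.COLOR_RGB2HSV)
def blobs(m,z,n):
    b=np.zeros_like(m);b[165:242,190:346]=m[165:242,190:346]
    k,l,s,c=cv2.connectedComponentsWithStats(b.astype(np.uint8))
    for i in range(1,k):
        if s[i,4]<40: continue
        v,u=np.nonzero(l==i); P=proj(np.c_[u,v],z,K,R,t)*1000
        (c,sz,a)=cv2.minAreaRect(P[:,:2].astype(np.float32)); q=P[:,:2]-P[:,:2].mean(0)
        e=np.linalg.svd(q,full_matrices=0)[2][0]; print(n,np.round((u.mean(),v.mean())),"mean",P.mean(0).round(1),"rect",np.round(c,1),np.round(sz,1),"axdeg",np.degrees(np.arctan2(e[1],e[0])).round(1),"z",np.median(d[l==i]))
H,S,V=[hsv[...,i].astype(int) for i in range(3)]
blobs((S>130)&(H>15)&(H<40)&(V>120),.018,"yellow@18")
blobs((S>80)&(H>10)&(H<40)&(V>100),.034,"yellow/brass@34")
blobs((S<60)&(V>100),.034,"grey@34")
E
```

```text
yellow@18 [323. 196.] mean [ 578.1 -108.5   18. ] rect [ 578.2 -108.4] [145.1  15. ] axdeg -172.8 z 1.1280935
yellow@18 [215. 210.] mean [540.1 191.7  18. ] rect [539.9 191.5] [144.7  15.6] axdeg -172.3 z 1.1272687
yellow@18 [246. 204.] mean [558.5 105.7  18. ] rect [558.3 105.6] [107.9  34.6] axdeg -172.2 z 1.1005547
yellow/brass@34 [227. 167.] mean [658.3 156.8  34. ] rect [656.1 154.9] [50.  16.9] axdeg -89.3 z 1.1551741
yellow/brass@34 [280. 168.] mean [656.   10.2  34. ] rect [654.    5.2] [77.5 19.7] axdeg -94.5 z 1.1560042
yellow/brass@34 [325. 201.] mean [ 563.1 -113.3   34. ] rect [568.4 -69.7] [174.9 216.1] axdeg 153.0 z 1.1377854
yellow/brass@34 [216. 174.] mean [640. 188.  34.] rect [638.  192.1] [136.   25.2] axdeg -92.4 z 1.1556194
yellow/brass@34 [214. 208.] mean [545.5 193.   34. ] rect [543.5 190.8] [190.4  60.6] axdeg -161.0 z 1.1290817
yellow/brass@34 [246. 204.] mean [555.8 103.8  34. ] rect [556.4 104. ] [109.2  36.1] axdeg -172.2 z 1.100578
yellow/brass@34 [193. 236.] mean [468.5 248.4  34. ] rect [469.1 243.5] [28.  25.2] axdeg -155.3 z 1.1386929
yellow/brass@34 [323. 233.] mean [ 474.8 -107.2   34. ] rect [ 475.3 -104.7] [84.3 13.5] axdeg -88.6 z 1.13667
grey@34 [290. 197.] mean [573.4 -15.7  34. ] rect [574.  -15.4] [108.8  35.9] axdeg -173.1 z 1.1010664
```

View pics/crop.png

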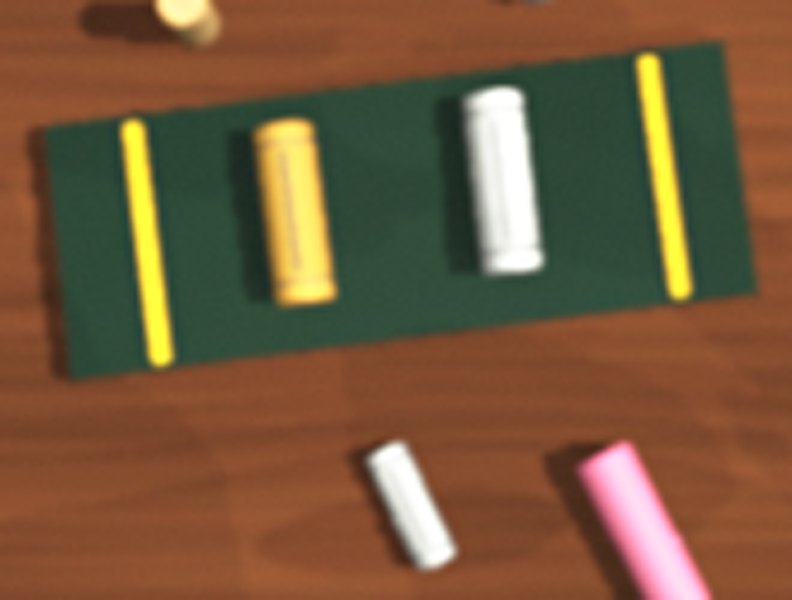

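Crop confirms it: the large grey roller at (290,198) with the scribed line is steel_roller, and its small twin lies off the board. The measured lengths are about 108 mm and the diameters 35 mm, including pixel edge bleed. Roller-to-line distances are about 89 mm and 93 mm. Next I'll hover between the rollers with the jaws spread along the roller axis, so the push stays parallel, and touch the leather to find the real tip height.

```bash
cat >> h.py <<'E'
A=np.radians(7.4); ex=np.array([np.cos(A),np.sin(A),0]); ey=np.array([-np.sin(A),np.cos(A),0])
B=np.array([.5564,.1040,0]); S=np.array([.5737,-.0156,0]); LB=np.array([.5400,.1916,0]); LS=np.array([.5782,-.1085,0])
def quat(half): return np.array([np.cos(half),np.sin(half),0,0])
Q1=quat((A+np.pi/2)/2); Q2=quat((A-np.pi/2)/2)
def at(p,z): return np.array([p[0],p[1],z])
E
python3 - <<'E'
from h import *; from workcell import r,command_gripper
m=(B+S)/2
for q in(Q1,Q2): print(r.solve_ik(at(m,.1),q))
q=min((Q1,Q2),key=lambda q:abs(r.solve_ik(at(m,.1),q)[5])); print(q)
np.save("q.npy",q)
command_gripper(.05); r.reach(at(m,.16),q); r.move_straight(at(m,.06),speed=.1)
print(r.move_straight(at(m,.035),speed=.015,max_force=3))
s=r.read_state(); print(s["eef_pos"],s["contact_force"],s["time_s"],s["grip_width"])
r.move_straight(at(m,.06),speed=.1); print(r.read_state()["time_s"])
E
```

```text
[-5.71448894e-02  5.82550956e-01  1.60365127e+00 -4.44089210e-16
  9.55390430e-01 -1.86299254e-01]
[-5.71448894e-02  5.82550956e-01  1.60365127e+00 -4.44089210e-16
  9.55390430e-01  2.95529340e+00]
[0.66000167 0.75126413 0.         0.        ]
True
[0.56505046 0.04420202 0.04003326] [-0.83285282  0.05806458  4.85951701] 5.3 0.05006389409467601
5.6583
```

```bash
cat >> h.py <<'E'
def look(optics,name):
    p,d=optics.get_image("top");m=optics.camera_model("top");K,R,t=[np.array(m[k]) for k in"KRt"]
    cv2.imwrite(f"pics/{name}.png",cv2.resize(p[155:255,180:355,::-1],None,fx=4.5,fy=4.5,interpolation=cv2.INTER_CUBIC))
    hsv=cv2.cvtColor(p,cv2.COLOR_RGB2HSV).astype(int);H,Sa,V=[hsv[...,i] for i in range(3)]
    for n,k in(("brass",(Sa>80)&(H>10)&(H<40)&(V>100)&(d<1.115)),("steel",(Sa<60)&(V>100)&(d<1.115))):
        b=np.zeros(k.shape,np.uint8);b[165:242,190:346]=k[165:242,190:346]
        c,l,s,_=cv2.connectedComponentsWithStats(b);i=1+np.argmax(s[1:,4]);v,u=np.nonzero(l==i)
        P=proj(np.c_[u,v],.037,K,R,t);C=P.mean(0);e=np.linalg.svd((P-C)[:,:2],full_matrices=0)[2][0]
        L,=[LB if n=="brass" else LS];print(n,len(u),C.round(4),"to line: along",((L-C)@ex).round(4),"across",((L-C)@ey).round(4),"axis deg",np.degrees(np.arctan(e[1]/e[0])).round(1))
E
python3 - <<'E'
from h import *; from workcell import r,optics
q=np.load("q.npy"); z=.058; D=(LB-B)@ey
r.move_straight(at(B-.040*ey,z),q,speed=.06)
r.move_straight(at(B+(D-.027-.020)*ey,z),q,speed=.03)
s=r.read_state(); print(s["contact_force"])
r.move_straight(at(B+(D-.027-.008)*ey,z),q,speed=.012)
r.move_straight(at(B+(D-.06)*ey,z),q,speed=.05)
r.move_straight(at((B+S)/2,.2),q,speed=.2)
print(r.read_state()["time_s"]); look(optics,"b1")
E
```

```text
[ 0.08179072 -1.99573099  0.68630177]
11.825
brass 72 [0.5732 0.1987 0.037 ] to line: along -0.0338 across -0.0028 axis deg 0.7
steel 2608 [0.6136 0.0686 0.037 ] to line: along -0.0579 across -0.1711 axis deg 72.8
```

View pics/b1.png

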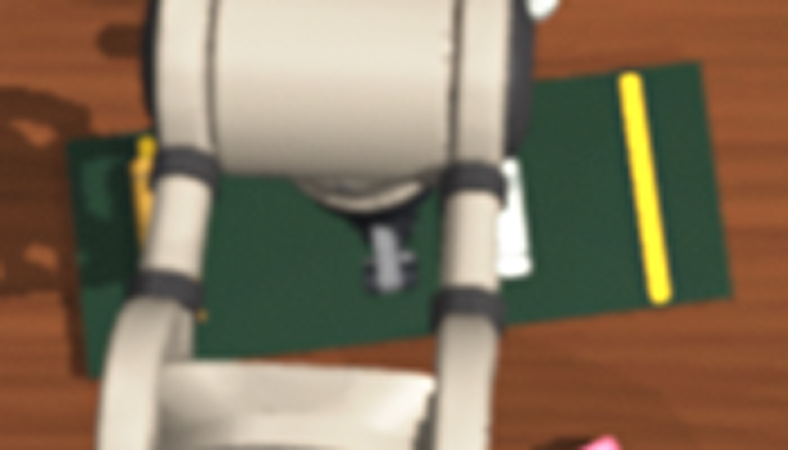

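The arm hides both rollers from the top camera in this view. Brass has moved close to its line, at about the left edge (140,200). I'll push the steel roller next, then clear the arm and measure both.

```bash
python3 - <<'E'
from h import *; from workcell import r,optics
q=np.load("q.npy"); z=.058; D=-(LS-S)@ey; f=-ey
r.move_straight(at(S-.045*f,z),q,speed=.15)
r.move_straight(at(S+(D-.027-.020)*f,z),q,speed=.03)
print(r.read_state()["contact_force"])
r.move_straight(at(S+(D-.027-.008)*f,z),q,speed=.012)
r.move_straight(at(S+(D-.06)*f,z),q,speed=.05)
r.move_straight(at(S+(D-.06)*f,.2),q,speed=.2)
r.reach([.30,-.40,.25],q)
print(r.read_state()["time_s"]); look(optics,"s1")
E
```

```text
[-1.15932429  0.37143741  0.44445336]
20.4583
brass 432 [0.5444 0.1848 0.037 ] to line: along -0.0035 across 0.0073 axis deg 8.2
steel 414 [ 0.5832 -0.0983  0.037 ] to line: along -0.0063 across -0.0095 axis deg 6.6
```

View pics/s1.png

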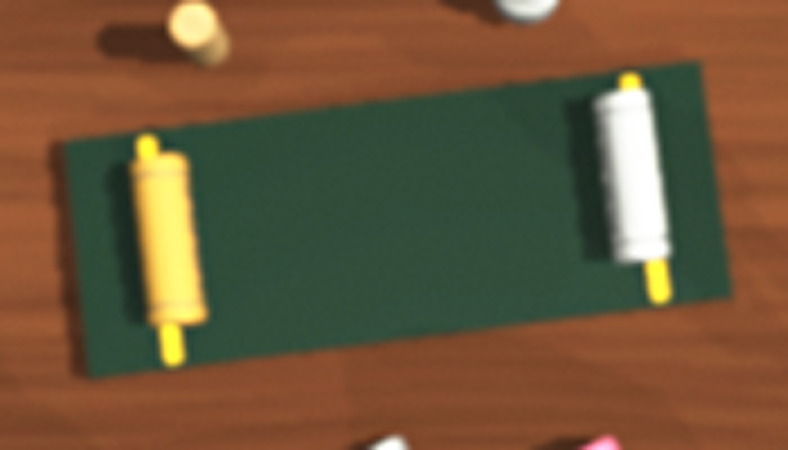

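Both are parallel and centred lengthways, but short of the line by about 7 mm (brass) and 9.5 mm (steel). I'll nudge both with the same slow final push.

```bash
python3 - <<'E'
from h import *; from workcell import r,optics
q=np.load("q.npy"); z=.058
for P,L,f,c in((S,LS,-ey,.0012),(B,LB,ey,-.001)):
    D=(L-P)@f; g=lambda s:P+s*f
    if f is ey: r.move_straight(at(g(D-.06),.10),q,speed=.2)
    else: r.reach(at(g(D-.06),.16),q)
    r.move_straight(at(g(D-.06),z),q,speed=.12)
    r.move_straight(at(g(D-.041),z),q,speed=.04)
    r.move_straight(at(g(D-.027+c),z),q,speed=.012)
    r.move_straight(at(g(D-.06),z),q,speed=.06)
    r.move_straight(at(g(D-.06),.12),q,speed=.15)
r.reach([.30,-.40,.25],q)
print(r.read_state()["time_s"]); look(optics,"n1")
E
```

```text
33.35
brass 431 [0.544  0.1918 0.037 ] to line: along -0.004 across 0.0003 axis deg 7.8
steel 423 [ 0.5838 -0.1068  0.037 ] to line: along -0.0057 across -0.001 axis deg 6.4
```

View pics/n1.png

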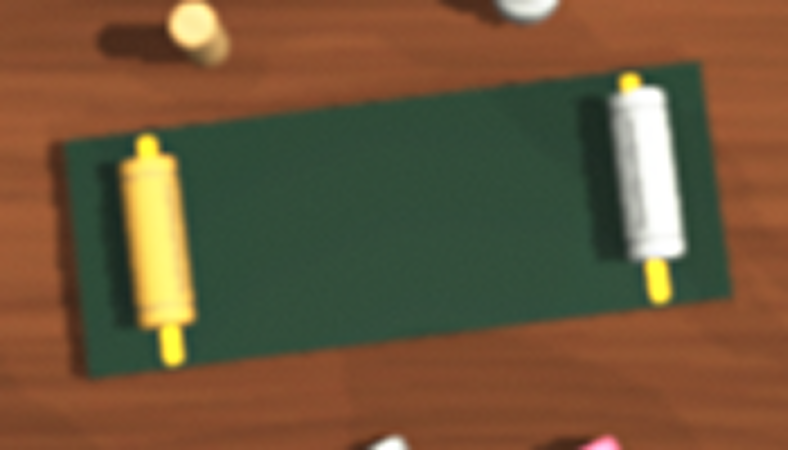

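Both rollers now sit centred over their lines with the yellow ends showing in the middle, at about (148..173, 145..345) for brass and (629..657, 80..280) for steel. The arm is clear, so I'm handing in.

```bash
python3 -c "
from workcell import r
r.finish_job()"
```

```text
the job is handed in; nothing more can be done
```

Both rollers are resting on the yellow lines in their own halves of the board, and I handed the job in. The last motion ended at 33.4 s of the 54 s allowed. `finish_job` gives no verdict, so the only result I can report is my own final check.

I rolled each roller with the sides of both fingertips, jaws spread 50 mm along the roller so it stayed parallel. The task asked for one fingertip, so this differs from its wording. The tips were about 2 mm above the roller's middle, with the grasp point at 52 mm. The first push stopped each roller 7–10 mm short on purpose, and one slow nudge finished it.

| Last top-camera check | Brass | Steel | Limit |
|---|---|---|---|
| Sideways from line | 0.3 mm | 1.0 mm | 10 mm |
| Lengthways from line's middle | 4 mm | 6 mm | 35 mm |
| Angle to line | about 0.1° | about 0.8° | 8° |

- **Bystanders:** the arm was clear at the end. The weight and dowel look unmoved in the final picture. I didn't re-measure the others, but no move went near them.
- **Failed check:** the arm blocked the top camera after the brass push, so I discarded that reading and measured again once it was clear.

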